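Portion walnuts through the pantry dispenser

ROBOT

A 7-joint arm with a two-finger parallel gripper is mounted at the origin on the work surface. World frame = base frame: x ahead of the robot, y to its left, z up, the work surface at z = 0. Lengths are in m, angles in rad, forces in N, time in s.
With the tool pointing down it reaches from about 0.4 to 0.85 m from the base axis. Payload 10.4 kg.
Tool frame: the origin (TCP) lies between the finger pads; the fingertips stand manip.tcp_to_tips ahead of it and the grasp point (between the pads) lies 2 mm behind it (manip.tcp_to_tips is the distance from the TCP to the fingertips, in m); y points along the fingers, z is the direction in which the jaws open and shut, and the axes are right-handed (so a half turn about y gives the same grasp; the last joint's range is limited). The gripper opens to 85 mm and grips with 20 to 120 N. Pads are 22 mm wide; open, the fingers measure 114 mm over their backs; the gripper's body (76 mm by 85 mm) begins 54 mm behind the grasp point. The pads swing forward as they close: fully open they stand 13 mm farther back than shut.
Start: joints at [1.177, 0.332, -0.065, 1.46, 0.022, 1.35, -0.088], TCP at [0.226, -0.583, 0.248] pointing down, gripper open.
Joint ranges: [-2.6, 2.6], [-0.5, 2.12], [-1.47, 1.34], [0.16, 2.42], [-1.27, 4.41], [0.06, 2.06], [-2.6, 2.6]. Speed limits (rad/s): [2.22, 2.22, 2.79, 2.79, 3.14, 3.14, 3.14].

INTERFACE

Orientations are given as a unit quaternion [x, y, z, w].
In Python, from workcell import manip gives the robot as it stands. The module is installed in compiled form; this text tells all that it offers.
- The arm moves only by the tool move_arm, never from a script. Its argument "increments" is a list of rows, each an object with "offset": the shift along the tool's x, y, z in m, a list of three; "yaw": the turn about the tool's y in degrees; "jaw": the closure in counts, from 0 (fully open) to 255 (shut). In form: [{"offset": [tx, ty, tz], "yaw": yaw, "jaw": jaw}, ...]. A call has 1 to 10 rows; each row is the pose to reach, as a shift and turn from the pose measured when the call began, along the tool's axes at that moment; what a row does not reach only later rows make up. A row lasts 1/12 s, in which the tool goes at most 41.7 mm and 7.16 degrees, less where a joint would pass 70% of its speed; a pose out of reach is approached as far as the arm can. A call with a gripper value outside its range is refused whole. The fingers move at their own pace and stop on an object; "squeeze" is the grip in N (left out, the last holds). Time passes only in rows, so rows that repeat a pose let the fingers close. It gives the time, the measured TCP pose, the force and the opening at its end, in the units of the state.
- manip.get_obs(): the state, without advancing time (a new reading comes with each control period).
- manip.camera(name): name is "scene" or "top" or "wrist"; returns a dict with "pixels" (480x640x3 uint8, red, green, blue), "depth" (480x640 float32, m along the optical axis (not along the pixel's ray), 0 where there is no reading), "intrinsics" (3x3 intrinsics, pixels), "R" (3x3) and "t" (3): a world point X has camera coordinates R X + t; the wrist camera has in their place "mount" (4x4, takes a point from camera to tool coordinates, whose origin is the TCP and whose axes are the tool frame's). Camera axes: x right, y down, z forward; pixel columns grow to the right and rows downward; lengths in m; the calibration is good to about 2 mm. A picture is of the moment at which its call begins: read the wrist's pose just before it.
- manip.hand_in(): hands the job in, once; it reports no verdict.
Trained networks look in a picture, given as the dict that the camera call returned (one of the last four; its "shot" number tells which), for a name from the list of things; names that differ only in an ending like _2 or _b are one class to them, and where a whole thing is asked for, a point or a joint stands for the part that bears it (a point fixed in the world has none). Each returns a list of dicts, best first, with "confidence" (0 to 1); they miss things now and then, are a little off and sometimes report something else, mostly with a low value. They report only what shows in the picture. A call takes as long as a camera call. They do not tell look-alikes from the thing itself.
- manip.recognise(picture, query): "bbox" ([left, top, right, bottom] in pixels, round what is visible of it).
- manip.spot_point(picture, query): "centre" ([column, row] in pixels: a listed point, or the origin of a listed thing).
The state is a dict: "clock": time; "joint_pos": joint angles; "joint_velocities": joint speeds; "tau": joint torques, N m; "position": TCP position; "ee_rot": TCP orientation; "ft_force": force on the tool from outside, world axes, zero at the start; "torque": the same for the moment, N m; "grip_width": opening from 0.0 (shut) to 1.0 (fully open).
Only numpy, scipy, OpenCV 4.12 (cv2) and the standard library are available. Lean on these libraries where they do the work, as an engineer would, in place of code of your own. Each camera call takes 0.05 s, during which the arm holds its last target. There are 200 camera calls.

TASK

Tip the four walnuts out of the steel scoop into the wide funnel of the nut dispenser and lay the empty scoop back down flat on the shelf. Then press the dispenser's spring plunger fully down to its stop so that all the walnuts drop into the blue glass jar below (press again if any hang up), and let it spring back up. Leave the jar in its place under the spout and do not shift or knock over anything else on the shelf.

Things in the scene. Friction and masses are not known exactly. Their poses are not given: they have to be found in the camera images.
- dispenser: Countertop nut dispenser, white plastic, fixed to the shelf, yaw up to 0.5 rad. Base plate 160 (x) by 210 (y) by 12 mm; origin at the centre of its underside, z up, front to -x. Funnel axis at x = 0, y = +45 mm; plunger housing 44 mm square, 170 mm high, at x = 0, y = -65 mm, an arm 40 mm wide (z = 116 to 136 mm) joins it to the throat.
- funnel_mouth (a point): Centre of the steel funnel's open mouth, in the plane of its rim, 200 mm above the shelf; axes as the dispenser's. Mouth 136 mm outside diameter, 3 mm wall; it narrows over 60 mm of height to a throat of 54 mm bore.
- throat (a point): Centre of the throat's floor, the flat steel gate, 110 mm above the shelf on the funnel's axis, just above the jar's mouth. Four walnuts rest on it with their tops below the funnel's rim. Pressing the plunger draws the gate aside (2.2 times the plunger's travel, towards the housing).
- plunger (a joint): Downward travel of the plunger in m: 0 = up (at rest), 0.028 = down at its stop. A spring pushes it up, about 4 N at the start and 10 N at the stop, and returns it when let go. The throat is fully clear only near the stop, and the walnuts need about a second to drop through.
- plunger_top (a point): Centre of the top face of the plunger's round black head (42 mm diameter, 10 mm thick, on a 12 mm steel stem); it moves with the plunger and is 220 mm above the shelf when up, 110 mm from the funnel's axis
- jar: Blue glass jar, open at the top, 74 mm diameter at the rim, 84 mm high, 4 mm wall, loose, 0.25 kg; origin at the centre of its underside. It stands on the dispenser's base plate straight under the throat.
- scoop: Steel scoop, 0.13 to 0.21 kg; origin on the shelf under the middle of the bowl's flat floor (3 mm thick, x = -29 to +29 mm), x towards the nose, z up. Bowl 64 mm wide, open on top; side walls 34 mm, back wall 40 mm high. It starts flat with the nose roughly towards the robot (up to 0.6 rad either way), left or right of the dispenser.
- scoop_grip (a point): A good pinch point on the scoop's handle, scoop frame x = -60 mm, z = 34 mm; axes as the scoop's. The handle is flat-sided, 16 mm wide (y), 14 mm tall, straight along x from the back wall (x = -30 mm) to x = -135 mm.
- scoop_lip (a point): Middle of the scoop's open front lip: scoop frame x = +69 mm, z = 18 mm. The nose ramp rises to it at 22 degrees from the floor's front edge, so the level scoop holds its walnuts; pitching the nose down by 45 to 60 degrees empties it over the lip.
- walnut0: small walnut, a brown ball 24 mm in diameter, 10 g, origin at its centre; all four start loose in the bowl of the scoop
- walnut1: small walnut, a brown ball 24 mm in diameter, 10 g, origin at its centre; all four start loose in the bowl of the scoop
- walnut2: small walnut, a brown ball 24 mm in diameter, 10 g, origin at its centre; all four start loose in the bowl of the scoop
- walnut3: small walnut, a brown ball 24 mm in diameter, 10 g, origin at its centre; all four start loose in the bowl of the scoop
- tray: Bystander: empty white pierogi tray with 4 compartments, 150 by 110 by 28 mm, origin at the centre of its underside; on the other side of the dispenser from the scoop
- mug: Bystander: white ceramic cup without a handle, 80 mm across, 90 mm high, origin at the centre of its underside
- can: Bystander: can 74 mm across, 110 mm high, origin at the centre of its underside
- oil: Bystander: tall green oil bottle 68 mm across, 260 mm high, origin at the centre of its underside
- preserve: Bystander: preserve jar 76 mm across, 130 mm high, origin at the centre of its underside
- spoon: Bystander: beech spoon 240 mm long lying flat along its x, origin near its middle, behind the dispenser
- salt: Bystander: small glass salt jar 48 mm across, 95 mm high, origin at the centre of its underside, in front of the dispenser
- carton: Bystander: cardboard carton standing up, 60 (x) by 130 (y) by 200 mm high, origin at the centre of its underside
There are look-alikes about, which are no part of the job. There is more than one size of the scoop; the job needs the largest.

How it is judged:
On the way, in this order (a step that is already met when the one before it is completed fails the run):
1. all four walnuts are in the dispenser's funnel or throat, above the closed gate (horizontal distance between each of walnut0, walnut1, walnut2, walnut3 and funnel_mouth below 0.062 m and z of walnut0 in the frame of dispenser between 0.105 and 0.215 m and z of walnut1 in the frame of dispenser between 0.105 and 0.215 m and z of walnut2 in the frame of dispenser between 0.105 and 0.215 m and z of walnut3 in the frame of dispenser between 0.105 and 0.215 m), for 0.2 s.
2. the scoop lies flat on the shelf, let go and at rest (height (world z) of scoop below 0.008 m and angle between scoop's own z axis and vertical below 0.15 rad and linear speed of scoop below 0.02 m/s and contact force between scoop and the arm below 0.2 N and contact force between scoop and the fingers below 0.2 N), for 0.2 s.
3. the plunger is pressed fully down, within 2.5 mm of its stop (value of joint plunger above 0.0255 m), for 0.2 s.
At the end, for the whole second after the job is handed in: All four walnuts lie at rest inside the blue jar, which stands upright (within 0.1 rad) on the dispenser's base plate; the plunger is back up (within 4 mm); the scoop lies flat on the shelf (within 8 mm and 0.15 rad), at rest and let go (all of step 2 and horizontal distance between each of walnut0, walnut1, walnut2, walnut3 and jar below 0.037 m and z of walnut0 in the frame of jar between 0.005 and 0.084 m and linear speed of each of walnut0, walnut1, walnut2, walnut3 below 0.05 m/s and z of walnut1 in the frame of jar between 0.005 and 0.084 m and z of walnut2 in the frame of jar between 0.005 and 0.084 m and z of walnut3 in the frame of jar between 0.005 and 0.084 m and angle between jar's own z axis and vertical below 0.1 rad and z of jar in the frame of dispenser between 0.008 and 0.018 m and value of joint plunger below 0.004 m); the robot touches nothing.
It fails at once if a bystander (tray, cup, can, oil bottle, preserve jar, spoon, carton, salt jar) is shifted more than 40 mm or tipped more than 0.5 rad (distance of any of tray, mug, can, oil, preserve, spoon, carton, salt from where it was at the start of the episode above 0.04 m or angle between any of tray, mug, can, oil, preserve, spoon, carton, salt's own z axis and vertical above 0.5 rad).
It also fails if it takes over 69 s, if anything falls off the work surface, if the arm or the gripper's body presses on something with over 40 N, if the wrist force passes 120 N, or if a joint passes its speed limit or range.

## Working session

There is one attempt and no reset: what is moved stays moved. The work goes in short steps, Python scripts to look and compute and a tool call to move; the robot and the scene stay as the last step left them, time stands still between calls to the robot, and variables do not carry over. Pictures are saved under pics/ and viewed, about 8 in all and at most 12, crops included, and the job is handed in when it is done.

Besides the shell and the picture viewer there is one more tool, called after ">>>" as a command line: name --argument value ..., lists and objects as JSON in quotes. move_arm: Moves the arm, as the interface text tells. Its arguments: {"type":"object","properties":{"increments":{"type":"array","items":{"type":"object","properties":{"offset":{"type":"array","items":{"type":"number"}},"yaw":{"type":"number"},"jaw":{"type":"number"}}}},"squeeze":{"type":"number"}},"required":["increments"]}

```bash
mkdir -p pics; cat > h.py <<'E'
import numpy as np, cv2
from workcell import manip
from scipy.spatial.transform import Rotation as Ro
def w(p,c,r,z=None):
    K=p["intrinsics"];ray=np.linalg.inv(K)@[c,r,1.]
    if "R" in p: R,t=p["R"],p["t"]; A=R.T; o=-R.T@t
    else:
        A,o=p["A"],p["o"]
    if z is None:
        d=p["depth"][int(round(r)),int(round(c))]; return o+A@(ray*d)
    D=A@ray; return o+D*(z-o[2])/D[2]
def cam(n):
    ob=manip.get_obs(); p=manip.camera(n)
    if n=="wrist":
        M=np.array(p["mount"]); T=Ro.from_quat(ob["ee_rot"]).as_matrix()
        p=dict(p); p["A"]=T@M[:3,:3]; p["o"]=T@M[:3,3]+np.array(ob["position"])
    return p
def save(p,n): cv2.imwrite("pics/"+n,np.ascontiguousarray(p["pixels"][:,:,::-1]))
E
python3 - <<'E'
from h import *
np.set_printoptions(precision=4,suppress=True)
ob=manip.get_obs(); print(ob["position"],ob["ee_rot"],Ro.from_quat(ob["ee_rot"]).as_matrix(),ob["clock"],manip.tcp_to_tips)
for n in("top","scene"):
    p=manip.camera(n); save(p,n+"0.png")
    print(n,p["intrinsics"].tolist(),-p["R"].T@p["t"],p["R"])
    for q in["funnel_mouth","plunger_top","scoop","scoop_grip","scoop_lip","jar","dispenser","walnut0","tray","mug","can","oil","preserve","spoon","salt","carton"]:
        for d in manip.spot_point(p,q)[:4]:
            if d["confidence"]>.2: c=d["centre"];print(q,round(d["confidence"],2),np.round(c),w(p,*c))
E
```

```text
[ 0.2263 -0.5822  0.2475] [-0.1305  0.6955 -0.6945  0.1302] [[-0.932  -0.0005  0.3623]
 [-0.3623  0.0013 -0.932 ]
 [ 0.     -1.     -0.0014]] 0.0 0.017
top [[467.3384472144332, 0.0, 324.2720895299819], [0.0, 467.3384472144332, 243.43714649968712], [0.0, 0.0, 1.0]] [ 0.4551 -0.0093  1.1848] [[-0.0029 -1.     -0.0078]
 [-0.9963  0.0036 -0.0861]
 [ 0.0861  0.0075 -0.9963]]
funnel_mouth 0.89 [284. 228.] [0.5829 0.0912 0.1137]
plunger_top 0.82 [331. 209.] [ 0.6107 -0.0161  0.2205]
plunger_top 0.57 [226. 170.] [0.7237 0.231  0.097 ]
plunger_top 0.53 [320. 312.] [0.3911 0.0085 0.0967]
scoop 0.76 [239. 350.] [ 0.2907  0.2145 -0.0001]
scoop 0.74 [444. 289.] [ 0.4418 -0.3004  0.0008]
scoop 0.7 [379. 320.] [ 0.3657 -0.1361  0.0041]
scoop_grip 0.86 [453. 263.] [ 0.5048 -0.3147  0.0386]
scoop_grip 0.76 [370. 334.] [ 0.3334 -0.1127  0.027 ]
scoop_grip 0.6 [250. 344.] [0.3102 0.1817 0.03  ]
scoop_lip 0.9 [220. 368.] [0.248  0.2609 0.0018]
scoop_lip 0.72 [439. 318.] [ 0.3697 -0.2866  0.    ]
scoop_lip 0.67 [389. 303.] [ 0.4075 -0.1606  0.0143]
scoop_lip 0.64 [441. 287.] [ 0.4454 -0.2929  0.0063]
dis
[... 2045 characters left out ...]
 0.54 [208. 222.] [ 0.4847 -0.3072  0.0408]
mug 0.78 [509. 308.] [0.5465 0.4656 0.0426]
can 0.96 [186. 311.] [ 0.7534 -0.2458  0.0663]
can 0.59 [300. 243.] [ 0.6123 -0.0167  0.2195]
can 0.28 [350. 242.] [0.5348 0.0774 0.1553]
oil 0.95 [400. 378.] [0.7898 0.2418 0.0771]
oil 0.35 [205. 229.] [ 0.5086 -0.306   0.0407]
preserve 0.64 [402. 379.] [0.7911 0.2471 0.079 ]
preserve 0.57 [145. 224.] [ 0.5397 -0.457   0.0513]
preserve 0.23 [428. 286.] [0.5213 0.2788 0.0248]
spoon 0.57 [289. 365.] [0.7972 0.0059 0.0133]
salt 0.66 [288. 367.] [ 0.7955  0.001  -0.0024]
salt 0.65 [350. 240.] [0.5324 0.0783 0.1579]
salt 0.56 [332. 228.] [0.5327 0.0356 0.1897]
carton 0.87 [210. 186.] [ 0.3517 -0.3584  0.0243]
```

View pics/top0.png

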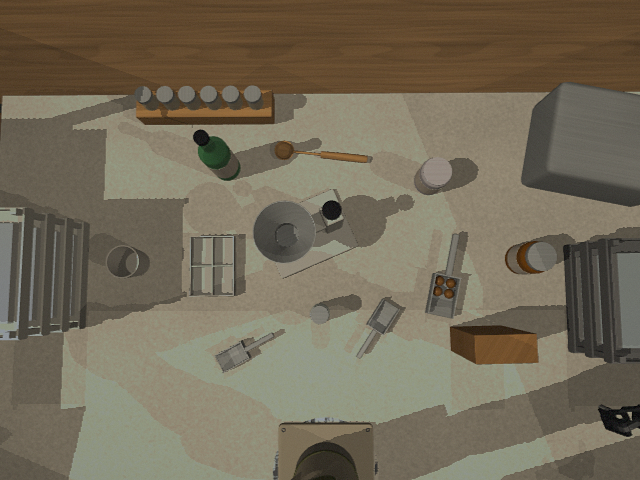

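View pics/scene0.png

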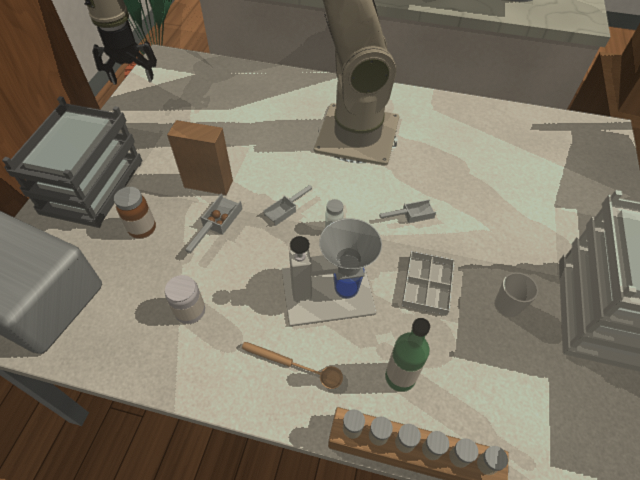

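The top view shows three scoops: the walnut-filled large one at (444,289) with its handle pointing away from the robot. The funnel is at (284,228), the plunger at (331,209) and the salt jar at (320,312). The scene view agrees. The moves offer no pitch command, so I'll test what the arm does when a target is out of reach.

>>> move_arm --increments '[{"offset": [0,0,-0.05],"yaw": 0,"jaw": 0},{"offset": [0,0,-0.1],"yaw": 0,"jaw": 0},{"offset": [0,0,-0.14],"yaw": 0,"jaw": 0},{"offset": [0,0,-0.18],"yaw": 0,"jaw": 0},{"offset": [0,0,-0.22],"yaw": 0,"jaw": 0},{"offset": [0,0,-0.26],"yaw": 0,"jaw": 0},{"offset": [0,0,-0.3],"yaw": 0,"jaw": 0},{"offset": [0,0,-0.33],"yaw": 0,"jaw": 0},{"offset": [0,0,-0.36],"yaw": 0,"jaw": 0},{"offset": [0,0,-0.36],"yaw": 0,"jaw": 0}]'

```text
clock: 2.53
position: [0.0954, -0.2463, 0.2445]
ee_rot: [-0.131, 0.7, -0.69, 0.129]
ft_force: [-0.7, -0.8, -0.3]
grip_width: 0.996
```

```bash
python3 - <<'E'
from h import *
o=manip.get_obs();print(np.round(o["joint_pos"],3),Ro.from_quat(o["ee_rot"]).as_matrix()[:,1],o["clock"])
E
```

```text
[ 1.307 -0.498 -0.192  2.234 -0.093  1.412 -0.046] [-0.00452879  0.01237474 -0.99991317] 2.5333
```

>>> move_arm --increments '[{"offset": [0,-0.04,0],"yaw": 0,"jaw": 0},{"offset": [0,-0.08,0],"yaw": 0,"jaw": 0},{"offset": [0,-0.12,0],"yaw": 0,"jaw": 0},{"offset": [0,-0.16,0],"yaw": 0,"jaw": 0},{"offset": [0,-0.2,0],"yaw": 0,"jaw": 0},{"offset": [0,-0.24,0],"yaw": 0,"jaw": 0},{"offset": [0,-0.28,0],"yaw": 0,"jaw": 0},{"offset": [0,-0.32,0],"yaw": 0,"jaw": 0},{"offset": [0,-0.36,0],"yaw": 0,"jaw": 0},{"offset": [0,-0.4,0],"yaw": 0,"jaw": 0}]'

```text
clock: 3.37
position: [0.1035, -0.2626, 0.5964]
ee_rot: [0.13, -0.686, 0.703, -0.134]
ft_force: [0.2, 0.7, -0.1]
grip_width: 0.998
```

```bash
python3 - <<'E'
from h import *
o=manip.get_obs();print(np.round(o["joint_pos"],3),Ro.from_quat(o["ee_rot"]).as_matrix(),o["clock"])
E
```

```text
[ 1.553 -0.348 -0.296  1.39  -0.115  2.059  0.022] [[-9.30443877e-01  9.45613113e-03  3.66312398e-01]
 [-3.66433794e-01 -2.21473812e-02 -9.30180503e-01]
 [-6.83048493e-04 -9.99709995e-01  2.40719412e-02]] 3.3667
```

>>> move_arm --increments '[{"offset": [0,-0.04,0],"yaw": 0,"jaw": 0},{"offset": [0,-0.08,0],"yaw": 0,"jaw": 0},{"offset": [0,-0.12,0],"yaw": 0,"jaw": 0},{"offset": [0,-0.16,0],"yaw": 0,"jaw": 0},{"offset": [0,-0.2,0],"yaw": 0,"jaw": 0},{"offset": [0,-0.24,0],"yaw": 0,"jaw": 0},{"offset": [0,-0.28,0],"yaw": 0,"jaw": 0},{"offset": [0,-0.32,0],"yaw": 0,"jaw": 0}]'

```text
clock: 4.03
position: [0.1211, -0.3023, 0.629]
ee_rot: [0.127, -0.669, 0.719, -0.137]
ft_force: [0.4, -0.7, 0.4]
grip_width: 0.995
```

```bash
python3 - <<'E'
from h import *
o=manip.get_obs();print(np.round(o["joint_pos"],3),Ro.from_quat(o["ee_rot"]).as_matrix(),o["clock"])
E
```

```text
[ 1.582 -0.253 -0.351  1.248 -0.102  2.058 -0.008] [[-0.93025824  0.02721579  0.36589468]
 [-0.36690383 -0.06603724 -0.92791199]
 [-0.00109118 -0.99744593  0.07141727]] 4.0333
```

>>> move_arm --increments '[{"offset": [-0.023,0.027,-0.019],"yaw": -7,"jaw": 0},{"offset": [-0.046,0.053,-0.038],"yaw": -14,"jaw": 0},{"offset": [-0.068,0.08,-0.056],"yaw": -21,"jaw": 0},{"offset": [-0.091,0.107,-0.075],"yaw": -28,"jaw": 0},{"offset": [-0.114,0.133,-0.094],"yaw": -35,"jaw": 0},{"offset": [-0.137,0.16,-0.113],"yaw": -42,"jaw": 0},{"offset": [-0.16,0.187,-0.132],"yaw": -49,"jaw": 0},{"offset": [-0.182,0.214,-0.15],"yaw": -56,"jaw": 0},{"offset": [-0.205,0.24,-0.169],"yaw": -63,"jaw": 0},{"offset": [-0.228,0.267,-0.188],"yaw": -70,"jaw": 0}]'

```text
clock: 4.87
position: [0.2323, -0.1484, 0.4475]
ee_rot: [0.401, -0.564, 0.608, -0.39]
ft_force: [0.1, -1.2, 0.1]
grip_width: 1.0
```

>>> move_arm --increments '[{"offset": [0,0,0],"yaw": -7,"jaw": 0},{"offset": [0,0,0],"yaw": -14,"jaw": 0},{"offset": [0,0,0],"yaw": -21,"jaw": 0},{"offset": [0,0,0],"yaw": -28,"jaw": 0},{"offset": [0,0,0],"yaw": -35,"jaw": 0},{"offset": [0,0,0],"yaw": -42,"jaw": 0},{"offset": [0,0,0],"yaw": -49,"jaw": 0},{"offset": [0,0,0],"yaw": -56,"jaw": 0},{"offset": [0,0,0],"yaw": -63,"jaw": 0},{"offset": [0,0,0],"yaw": -70,"jaw": 0}]'

```text
clock: 5.7
position: [0.2327, -0.1481, 0.4475]
ee_rot: [0.678, -0.235, 0.265, -0.644]
ft_force: [0.5, 0.0, -0.5]
grip_width: 1.001
```

```bash
cat > st.py <<'E'
from h import *
np.set_printoptions(precision=3,suppress=True)
o=manip.get_obs();T=Ro.from_quat(o["ee_rot"]).as_matrix();print(np.array(o["joint_pos"]),np.array(o["position"]),o["clock"]);print(T)
E
python3 st.py
```

```text
[ 0.574 -0.5   -0.127  1.82  -0.017  1.771  1.305] [ 0.233 -0.148  0.447] 5.7
[[ 0.749  0.022  0.662]
 [-0.66  -0.061  0.749]
 [ 0.056 -0.998 -0.031]]
```

>>> move_arm --increments '[{"offset": [-0.004,0.023,0.021],"yaw": -6,"jaw": 0},{"offset": [-0.009,0.045,0.043],"yaw": -12,"jaw": 0},{"offset": [-0.013,0.068,0.064],"yaw": -18,"jaw": 0},{"offset": [-0.018,0.09,0.086],"yaw": -24,"jaw": 0},{"offset": [-0.022,0.113,0.107],"yaw": -30,"jaw": 0},{"offset": [-0.022,0.113,0.107],"yaw": -30,"jaw": 0}]'

```text
clock: 6.2
position: [0.2894, -0.057, 0.3262]
ee_rot: [0.724, -0.058, 0.074, -0.683]
ft_force: [0.2, 0.3, -0.6]
grip_width: 0.998
```

>>> move_arm --increments '[{"offset": [-0.04,0,0],"yaw": 0,"jaw": 0},{"offset": [-0.08,0,0],"yaw": 0,"jaw": 0},{"offset": [-0.12,0,0],"yaw": 0,"jaw": 0}]'

```text
clock: 6.45
position: [0.26, -0.0504, 0.2977]
ee_rot: [0.718, -0.077, 0.053, -0.69]
ft_force: [-1.2, 0.2, 1.5]
grip_width: 0.999
```

```bash
python3 st.py
```

```text
[ 0.217 -0.497 -0.159  2.126 -0.037  1.542  1.466] [ 0.26  -0.05   0.298] 6.45
[[ 0.983 -0.037  0.182]
 [-0.184 -0.036  0.982]
 [-0.03  -0.999 -0.042]]
```

>>> move_arm --increments '[{"offset": [-0.12,0,0],"yaw": 0,"jaw": 0},{"offset": [-0.12,0,0],"yaw": 0,"jaw": 0}]'

```text
clock: 6.62
position: [0.2347, -0.0456, 0.2679]
ee_rot: [0.706, -0.099, 0.029, -0.701]
ft_force: [-0.5, -0.4, 1.4]
grip_width: 0.995
```

```bash
python3 st.py
```

```text
[ 0.222 -0.5   -0.148  2.192 -0.064  1.545  1.489] [ 0.235 -0.046  0.268] 6.6167
[[ 0.979 -0.099  0.181]
 [-0.181  0.003  0.983]
 [-0.098 -0.995 -0.015]]
```

>>> move_arm --increments '[{"offset": [-0.1,-0.08,0],"yaw": 0,"jaw": 0},{"offset": [-0.1,-0.08,0],"yaw": 0,"jaw": 0}]'

```text
clock: 6.78
position: [0.2247, -0.0479, 0.2758]
ee_rot: [-0.7, 0.118, -0.025, 0.704]
ft_force: [-1.3, -2.5, 1.2]
grip_width: 1.001
```

>>> move_arm --increments '[{"offset": [-0.1,-0.08,0],"yaw": 0,"jaw": 0},{"offset": [-0.1,-0.08,0],"yaw": 0,"jaw": 0}]'

```text
clock: 6.95
position: [0.2183, -0.0452, 0.2878]
ee_rot: [-0.698, 0.13, -0.021, 0.704]
ft_force: [-0.5, -3.5, 1.2]
grip_width: 0.998
```

```bash
python3 st.py
```

```text
[ 0.223 -0.5   -0.13   2.156 -0.069  1.637  1.471] [ 0.218 -0.045  0.288] 6.95
[[ 0.966 -0.152  0.211]
 [-0.21   0.023  0.977]
 [-0.154 -0.988 -0.009]]
```

>>> move_arm --increments '[{"offset": [0.03,-0.03,0],"yaw": 0,"jaw": 0},{"offset": [0.05,-0.06,0],"yaw": 0,"jaw": 0},{"offset": [0.08,-0.09,0],"yaw": 0,"jaw": 0}]'

```text
clock: 7.2
position: [0.3091, -0.0645, 0.3659]
ee_rot: [-0.699, 0.13, -0.021, 0.703]
ft_force: [0.1, 0.6, 0.9]
grip_width: 0.994
```

>>> move_arm --increments '[{"offset": [-0.3,0,0],"yaw": 0,"jaw": 0},{"offset": [-0.3,0,0],"yaw": 0,"jaw": 0},{"offset": [-0.3,0,0],"yaw": 0,"jaw": 0}]'

```text
clock: 7.45
position: [0.2188, -0.0419, 0.3784]
ee_rot: [-0.699, 0.132, -0.014, 0.703]
ft_force: [0.9, 0.3, 1.4]
grip_width: 0.998
```

>>> move_arm --increments '[{"offset": [-0.3,0,0],"yaw": 0,"jaw": 0},{"offset": [-0.3,0,0],"yaw": 0,"jaw": 0}]'

```text
clock: 7.62
position: [0.2096, -0.0362, 0.3739]
ee_rot: [-0.697, 0.135, 0.001, 0.704]
ft_force: [-0.6, 2.7, 0.3]
grip_width: 1.007
```

```bash
python3 st.py
```

```text
[ 0.292 -0.493 -0.179  1.978 -0.088  1.843  1.507] [ 0.21  -0.036  0.374] 7.6167
[[ 0.963 -0.191  0.188]
 [-0.187  0.028  0.982]
 [-0.192 -0.981 -0.009]]
```

>>> move_arm --increments '[{"offset": [-0.12,0.03,0],"yaw": 0,"jaw": 0},{"offset": [-0.12,0.03,0],"yaw": 0,"jaw": 0}]'

```text
clock: 7.78
position: [0.1972, -0.0334, 0.3619]
ee_rot: [-0.692, 0.143, 0.021, 0.708]
ft_force: [0.4, 3.3, 1.4]
grip_width: 1.0
```

```bash
python3 st.py
```

```text
[ 0.288 -0.496 -0.174  2.01  -0.096  1.853  1.524] [ 0.197 -0.033  0.362] 7.7833
[[ 0.958 -0.227  0.174]
 [-0.168  0.042  0.985]
 [-0.23  -0.973  0.002]]
```

>>> move_arm --increments '[{"offset": [-0.12,0.03,0],"yaw": 0,"jaw": 0},{"offset": [-0.12,0.03,0],"yaw": 0,"jaw": 0}]'

```text
clock: 7.95
position: [0.19, -0.03, 0.3567]
ee_rot: [-0.69, 0.147, 0.033, 0.708]
ft_force: [-0.9, 2.7, 0.4]
grip_width: 0.997
```

```bash
python3 st.py
```

```text
[ 0.287 -0.497 -0.18   2.025 -0.1    1.863  1.53 ] [ 0.19  -0.03   0.357] 7.95
[[ 0.955 -0.25   0.163]
 [-0.156  0.046  0.987]
 [-0.254 -0.967  0.004]]
```

>>> move_arm --increments '[{"offset": [-0.12,-0.02,0],"yaw": 0,"jaw": 0},{"offset": [-0.12,-0.02,0],"yaw": 0,"jaw": 0},{"offset": [-0.12,-0.02,0],"yaw": 0,"jaw": 0}]'

```text
clock: 8.2
position: [0.1644, -0.0335, 0.357]
ee_rot: [-0.671, 0.171, 0.06, 0.719]
ft_force: [0.5, 0.0, 0.4]
grip_width: 0.999
```

```bash
python3 st.py
```

```text
[ 0.235 -0.5   -0.106  2.044 -0.1    1.927  1.543] [ 0.164 -0.034  0.357] 8.2
[[ 0.934 -0.316  0.165]
 [-0.143  0.091  0.986]
 [-0.327 -0.944  0.04 ]]
```

>>> move_arm --increments '[{"offset": [0.03,0.04,0],"yaw": 0,"jaw": 0},{"offset": [0.06,0.075,0],"yaw": 0,"jaw": 0},{"offset": [0.06,0.075,0],"yaw": 0,"jaw": 0}]'

```text
clock: 8.45
position: [0.1965, -0.0355, 0.2629]
ee_rot: [-0.671, 0.172, 0.061, 0.718]
ft_force: [-1.1, 0.3, -0.2]
grip_width: 1.0
```

>>> move_arm --increments '[{"offset": [-0.12,0,0],"yaw": 0,"jaw": 0},{"offset": [-0.12,0,0],"yaw": 0,"jaw": 0},{"offset": [-0.12,0,0],"yaw": 0,"jaw": 0}]'

```text
clock: 8.7
position: [0.1337, -0.0262, 0.2729]
ee_rot: [-0.655, 0.201, 0.084, 0.724]
ft_force: [-1.1, -0.4, 1.3]
grip_width: 1.0
```

```bash
python3 st.py
```

```text
[ 0.371 -0.5   -0.198  2.234 -0.141  1.815  1.613] [ 0.134 -0.026  0.273] 8.7
[[ 0.905 -0.384  0.181]
 [-0.142  0.128  0.982]
 [-0.4   -0.914  0.061]]
```

>>> move_arm --increments '[{"offset": [-0.12,0,0],"yaw": 0,"jaw": 0},{"offset": [-0.12,0,0],"yaw": 0,"jaw": 0},{"offset": [-0.12,0,0],"yaw": 0,"jaw": 0}]'

```text
clock: 8.95
position: [0.1037, -0.0238, 0.2737]
ee_rot: [-0.624, 0.219, 0.121, 0.74]
ft_force: [-0.2, -0.5, 0.1]
grip_width: 1.003
```

```bash
python3 st.py
```

```text
[ 0.407 -0.499 -0.174  2.262 -0.152  1.883  1.694] [ 0.104 -0.024  0.274] 8.95
[[ 0.875 -0.453  0.173]
 [-0.094  0.192  0.977]
 [-0.475 -0.871  0.125]]
```

>>> move_arm --increments '[{"offset": [0.03,0,0.03],"yaw": 0,"jaw": 0},{"offset": [0.04,0,0.07],"yaw": 0,"jaw": 0},{"offset": [0.04,0,0.11],"yaw": 0,"jaw": 0},{"offset": [0.04,0,0.15],"yaw": 0,"jaw": 0},{"offset": [0.04,0,0.18],"yaw": 0,"jaw": 0},{"offset": [0.04,0,0.18],"yaw": 0,"jaw": 0}]'

```text
clock: 9.45
position: [0.1701, 0.1524, 0.2786]
ee_rot: [-0.625, 0.216, 0.123, 0.74]
ft_force: [0.2, -1.3, -1.0]
grip_width: 0.998
```

>>> move_arm --increments '[{"offset": [-0.06,0.02,-0.09],"yaw": 0,"jaw": 0},{"offset": [-0.06,0.02,-0.09],"yaw": 0,"jaw": 0},{"offset": [-0.06,0.02,-0.09],"yaw": 0,"jaw": 0},{"offset": [-0.06,0.02,-0.09],"yaw": 0,"jaw": 0}]'

```text
clock: 9.78
position: [0.1147, 0.0848, 0.2755]
ee_rot: [-0.622, 0.224, 0.128, 0.74]
ft_force: [0.5, -0.4, 1.3]
grip_width: 0.999
```

```bash
python3 st.py
```

```text
[-0.063 -0.493 -0.133  2.262 -0.346  1.821  1.255] [0.115 0.085 0.275] 9.7833
[[ 0.867 -0.467  0.172]
 [-0.089  0.194  0.977]
 [-0.49  -0.863  0.126]]
```

>>> move_arm --increments '[{"offset": [-0.06,0.02,-0.09],"yaw": 0,"jaw": 0},{"offset": [-0.06,0.02,-0.09],"yaw": 0,"jaw": 0},{"offset": [-0.06,0.02,-0.09],"yaw": 0,"jaw": 0}]'

```text
clock: 10.03
position: [0.0985, 0.0528, 0.2667]
ee_rot: [-0.615, 0.245, 0.135, 0.737]
ft_force: [0.4, -3.1, 1.3]
grip_width: 1.003
```

```bash
python3 st.py
```

```text
[ 0.117 -0.498 -0.168  2.297 -0.307  1.866  1.389] [0.098 0.053 0.267] 10.0333
[[ 0.843 -0.501  0.195]
 [-0.102  0.207  0.973]
 [-0.528 -0.84   0.123]]
```

```bash
python3 - <<'E'
from h import *
np.set_printoptions(precision=4,suppress=True)
p=cam("top"); np.savez("top1.npz",**{k:v for k,v in p.items() if k in("pixels","depth","intrinsics","R","t")})
K=p["intrinsics"];v,u=np.mgrid[:480,:640];d=p["depth"]
X=np.stack([(u-K[0,2])/K[0,0]*d,(v-K[1,2])/K[1,1]*d,d],-1);W=(X-p["t"])@p["R"]
m=(d>0)&(W[...,0]>.49)&(W[...,0]<.60)&(abs(W[...,1]+.32)<.05)&(W[...,2]>.025)&(W[...,2]<.055)
P=W[m];c=P[:,:2].mean(0);_,_,V=np.linalg.svd(P[:,:2]-c);dr=V[0]*np.sign(V[0,0])
s=(P[:,:2]-c)@dr;print("handle",len(P),c,dr,np.degrees(np.arctan2(dr[1],dr[0])),"zmed",np.median(P[:,2]),"tail",c+dr*s.max(),"front",c+dr*s.min())
# funnel rim
m=(d>0)&(abs(W[...,2]-.2)<.006)&(np.hypot(W[...,0]-.59,W[...,1]-.09)<.09)
P=W[m];print("rim",len(P),cv2.minEnclosingCircle(P[:,:2].astype(np.float32)))
from scipy.optimize import least_squares
r=least_squares(lambda q:np.hypot(P[:,0]-q[0],P[:,1]-q[1])-q[2],[.585,.09,.067],loss="soft_l1",f_scale=.003);print(r.x)
m=(d>0)&(abs(W[...,2]-.22)<.007)&(np.hypot(W[...,0]-.61,W[...,1]+.016)<.035);print("plunger",m.sum(),W[m].mean(0))
m=(d>0)&(abs(W[...,0]-.44)<.1)&(abs(W[...,1]+.29)<.06)&(W[...,2]>.01);print("scoop ext",W[m].min(0),W[m].max(0))
E
```

```text
handle 258 [ 0.533  -0.3145] [ 0.9768 -0.2143] -12.371734842546235 zmed 0.04034388109310517 tail [ 0.5779 -0.3244] front [ 0.4892 -0.3049]
rim 544 ((0.5662047266960144, 0.0838104709982872), 0.0675513744354248)
[0.566  0.0835 0.0641]
plunger 309 [ 0.6087 -0.0173  0.22  ]
scoop ext [ 0.34   -0.3499  0.01  ] [ 0.5393 -0.2512  0.2047]
```

>>> move_arm --increments '[{"offset": [0.035,-0.02,-0.006],"yaw": 1,"jaw": 0},{"offset": [0.07,-0.04,-0.015],"yaw": 2,"jaw": 0},{"offset": [0.105,-0.06,-0.025],"yaw": 3,"jaw": 0},{"offset": [0.14,-0.08,-0.035],"yaw": 4,"jaw": 0},{"offset": [0.175,-0.1,-0.045],"yaw": 5,"jaw": 0},{"offset": [0.21,-0.12,-0.06],"yaw": 6,"jaw": 0},{"offset": [0.245,-0.14,-0.075],"yaw": 7,"jaw": 0},{"offset": [0.28,-0.16,-0.09],"yaw": 7,"jaw": 0},{"offset": [0.312,-0.18,-0.105],"yaw": 7,"jaw": 0},{"offset": [0.345,-0.2,-0.12],"yaw": 7,"jaw": 0}]'

```text
clock: 10.92
position: [0.4644, -0.1415, 0.2342]
ee_rot: [-0.62, 0.291, 0.1, 0.722]
ft_force: [0.4, 0.6, 1.0]
grip_width: 1.003
```

```bash
cat > go.py <<'E'
import sys
from h import *
np.set_printoptions(precision=3,suppress=True)
o=manip.get_obs();T=Ro.from_quat(o["ee_rot"]).as_matrix();d=np.array(list(map(float,sys.argv[1:4])))-o["position"]
print("offset",T.T@d,"dist",np.linalg.norm(d));print(T,np.array(o["position"]),np.array(o["joint_pos"]),o["grip_width"],o["clock"],o["ft_force"])
E
python3 go.py .590 -.344 .175
```

```text
offset [ 0.178 -0.057 -0.16 ] dist 0.24550010220051433
[[ 0.81  -0.506  0.295]
 [-0.216  0.211  0.953]
 [-0.544 -0.837  0.061]] [ 0.464 -0.142  0.234] [ 0.2    0.454  0.072  1.44  -0.1    1.825  1.567] 1.003410202602264 10.9167 [0.421 0.564 1.006]
```

>>> move_arm --increments '[{"offset": [0.03,-0.015,-0.026],"yaw": 0,"jaw": 60},{"offset": [0.06,-0.025,-0.053],"yaw": 0,"jaw": 60},{"offset": [0.09,-0.035,-0.08],"yaw": 0,"jaw": 60},{"offset": [0.12,-0.045,-0.107],"yaw": 0,"jaw": 60},{"offset": [0.15,-0.052,-0.134],"yaw": 0,"jaw": 60},{"offset": [0.178,-0.057,-0.16],"yaw": 0,"jaw": 60},{"offset": [0.178,-0.057,-0.16],"yaw": 0,"jaw": 60}]'

```text
clock: 11.5
position: [0.5902, -0.3484, 0.1642]
ee_rot: [-0.62, 0.296, 0.104, 0.719]
ft_force: [-1.6, -0.3, -4.4]
grip_width: 0.761
```

```bash
python3 go.py .506 -.309 .034; python3 -c "
from h import *
p=cam('wrist');save(p,'w1.png')
for q in ('scoop_grip','scoop_lip'):
  for d in manip.spot_point(p,q)[:2]: print(q,d['confidence'],d['centre'],w(p,*d['centre']))
"
```

```text
offset [-0.004  0.16   0.005] dist 0.15993964967510707
[[ 0.803 -0.517  0.298]
 [-0.218  0.21   0.953]
 [-0.555 -0.83   0.056]] [ 0.59  -0.348  0.164] [ 0.395  1.008  0.151  0.704 -0.063  2.024  1.789] 0.7610042565211184 11.5 [-1.567 -0.338 -4.42 ]
scoop_grip 0.74 [326.6, 218.2] [ 0.50489921 -0.30805496  0.03857385]
scoop_grip 0.64 [451.0, 16.8] [ 0.33066868 -0.11836339  0.0306152 ]
scoop_lip 0.84 [429.6, 100.5] [ 0.40608582 -0.16537585  0.01134141]
scoop_lip 0.7 [310.4, 99.6] [ 0.37923473 -0.2828526   0.01814332]
```

View pics/w1.png

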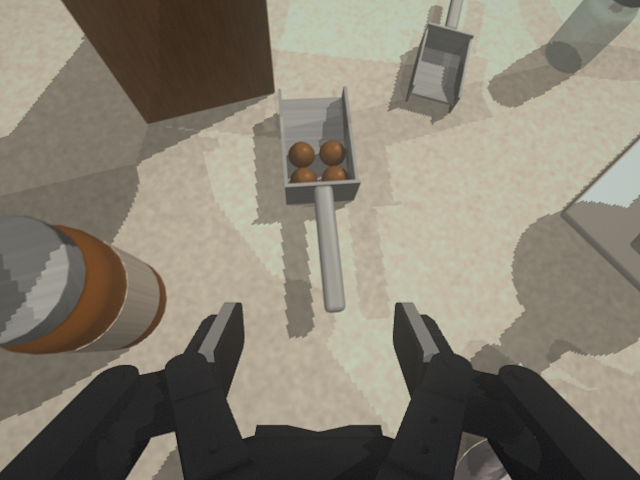

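>>> move_arm --increments '[{"offset": [-0.001,0.035,0.001],"yaw": 0,"jaw": 60},{"offset": [-0.002,0.07,0.002],"yaw": 0,"jaw": 60},{"offset": [-0.003,0.1,0.003],"yaw": 0,"jaw": 60},{"offset": [-0.004,0.13,0.004],"yaw": 0,"jaw": 60},{"offset": [-0.004,0.15,0.005],"yaw": 0,"jaw": 60},{"offset": [-0.004,0.16,0.005],"yaw": 0,"jaw": 60},{"offset": [-0.004,0.16,0.005],"yaw": 0,"jaw": 60}]'

```text
clock: 12.23
position: [0.5073, -0.3027, 0.0439]
ee_rot: [-0.621, 0.291, 0.102, 0.721]
ft_force: [-0.7, -0.4, 0.2]
grip_width: 0.759
```

```bash
python3 go.py .506 -.309 .034
```

```text
offset [ 0.006  0.008 -0.007] dist 0.01180897402998146
[[ 0.81  -0.509  0.292]
 [-0.214  0.208  0.955]
 [-0.546 -0.835  0.059]] [ 0.507 -0.303  0.044] [ 0.369  0.856  0.124  1.228 -0.044  1.642  1.78 ] 0.7593505059003982 12.2333 [-0.655 -0.429  0.221]
```

>>> move_arm --increments '[{"offset": [0.006,0.009,-0.007],"yaw": 0,"jaw": 60},{"offset": [0.006,0.009,-0.007],"yaw": 0,"jaw": 120},{"offset": [0.006,0.009,-0.007],"yaw": 0,"jaw": 180},{"offset": [0.006,0.009,-0.007],"yaw": 0,"jaw": 255},{"offset": [0.006,0.009,-0.007],"yaw": 0,"jaw": 255},{"offset": [0.006,0.009,-0.007],"yaw": 0,"jaw": 255},{"offset": [0.006,0.009,-0.007],"yaw": 0,"jaw": 255},{"offset": [0.006,0.009,-0.007],"yaw": 0,"jaw": 255}]' --squeeze 80

```text
clock: 12.9
position: [0.5058, -0.3093, 0.0333]
ee_rot: [-0.621, 0.291, 0.102, 0.72]
ft_force: [1.4, -1.4, 6.1]
grip_width: 0.172
```

```bash
python3 go.py .506 -.309 .12
```

```text
offset [-0.047 -0.072  0.005] dist 0.08666733909356202
[[ 0.81  -0.508  0.292]
 [-0.215  0.207  0.955]
 [-0.546 -0.836  0.059]] [ 0.506 -0.309  0.033] [ 0.377  0.872  0.125  1.224 -0.041  1.629  1.787] 0.17165478249222954 12.9 [ 1.395 -1.38   6.105]
```

>>> move_arm --increments '[{"offset": [-0.006,-0.009,0.001],"yaw": 0,"jaw": 255},{"offset": [-0.014,-0.022,0.002],"yaw": 0,"jaw": 255},{"offset": [-0.025,-0.038,0.003],"yaw": 0,"jaw": 255},{"offset": [-0.036,-0.055,0.004],"yaw": 0,"jaw": 255},{"offset": [-0.047,-0.072,0.005],"yaw": 0,"jaw": 255},{"offset": [-0.047,-0.072,0.005],"yaw": 0,"jaw": 255}]'

```text
clock: 13.4
position: [0.5075, -0.3102, 0.1247]
ee_rot: [-0.623, 0.289, 0.1, 0.72]
ft_force: [0.2, -1.4, -2.0]
grip_width: 0.171
```

```bash
python3 go.py .506 -.309 .12; python3 -c "
from h import *
p=cam('wrist');q=cam('scene');im=np.hstack([p['pixels'][:300,150:500],cv2.resize(q['pixels'][130:300,120:320],(400,340))[:300]]);save(dict(pixels=im),'l1.png')
K=p['intrinsics'];v,u=np.mgrid[:480,:640];d=p['depth']
X=np.stack([(u-K[0,2])/K[0,0]*d,(v-K[1,2])/K[1,1]*d,d],-1);W=X@p['A'].T+p['o']
np.save('W1.npy',W)
for n in('scoop_lip','walnut0'):
  for e in manip.spot_point(p,n)[:4]: print(n,e['confidence'],e['centre'],w(p,*e['centre']))
"
```

```text
offset [0.001 0.005 0.   ] dist 0.00509713350002658
[[ 0.814 -0.503  0.292]
 [-0.216  0.204  0.955]
 [-0.54  -0.84   0.058]] [ 0.508 -0.31   0.125] [ 0.373  0.776  0.135  1.182 -0.035  1.76   1.792] 0.1705381330812726 13.4 [ 0.158 -1.385 -1.997]
scoop_lip 0.71 [447.2, 159.0] [ 0.40686728 -0.16226492  0.01228644]
scoop_lip 0.65 [314.4, 88.1] [ 0.38433483 -0.27456328  0.10780042]
walnut0 0.91 [301.4, 186.4] [ 0.44024923 -0.29824919  0.11556008]
walnut0 0.7 [282.9, 237.0] [ 0.4619015  -0.31331737  0.11595667]
walnut0 0.67 [342.9, 232.4] [ 0.46759979 -0.2864621   0.11687037]
walnut0 0.67 [347.7, 184.1] [ 0.44560712 -0.27697508  0.11708121]
```

View pics/l1.png

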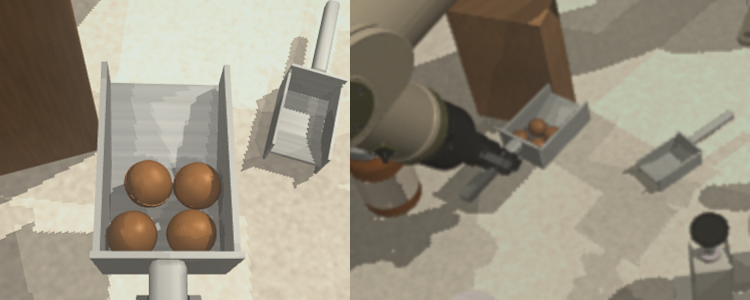

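```bash
cat > plan.py <<'E'
from h import *
import sys
np.set_printoptions(precision=3,suppress=True)
T0=np.array([[.814,-.503,.292],[-.216,.204,.955],[-.54,-.84,.058]]);U,_,V=np.linalg.svd(T0);T0=U@V
L=T0.T@(np.array([.386,-.2755,.108])-[.5075,-.3102,.1247])
n=np.array([.386-.5075,-.2755+.3102,0]);n/=np.linalg.norm(n);S0=np.stack([n,np.cross([0,0,1],n),[0,0,1]],1);S=T0.T@S0 # scoop axes in tool
F=np.array([.566,.084]);pl=np.array([.609,-.017])
if __name__=="__main__":
  print("L",L)
  for ps in range(0,181,15):
    T=T0@Ro.from_rotvec([0,np.radians(ps),0]).as_matrix();s=T@S
    az=s[:2,0]/np.linalg.norm(s[:2,0])
    lip=np.r_[F-az*.02,.235]; tcp=lip-T@L
    t=np.linspace(-.075,.03,30)[:,None]*s[:,0]-.007*s[:,2]+tcp
    near=t[np.hypot(*(t[:,:2]-pl).T)<.035]; tip=tcp+T[:,1]*.017
    print(ps,"nose",az,"pitch %.0f roll %.0f"%(np.degrees(np.arcsin(-s[2,0])),np.degrees(np.arcsin(s[2,1]))),"tcp",tcp,"tip",tip,"handle minz@pl",near[:,2].min() if len(near) else None, "lip corners z",(lip+s[:,1]*.032)[2],(lip-s[:,1]*.032)[2])
E
python3 plan.py
```

```text
L [-0.097  0.082 -0.003]
0 nose [-0.962  0.275] pitch -0 roll 0 tcp [0.707 0.044 0.252] tip [0.698 0.047 0.237] handle minz@pl None lip corners z 0.235 0.235
15 nose [-0.878  0.478] pitch 0 roll 8 tcp [0.696 0.016 0.252] tip [0.687 0.02  0.237] handle minz@pl None lip corners z 0.2395230216693259 0.23047697833067407
30 nose [-0.754  0.657] pitch 2 roll 16 tcp [ 0.679 -0.008  0.255] tip [ 0.67  -0.005  0.241] handle minz@pl None lip corners z 0.24384477616419434 0.22615522383580564
45 nose [-0.599  0.801] pitch 5 roll 23 tcp [ 0.658 -0.028  0.262] tip [ 0.649 -0.024  0.248] handle minz@pl 0.2526749150598414 lip corners z 0.247670743057817 0.22232925694218297
60 nose [-0.423  0.906] pitch 10 roll 29 tcp [ 0.634 -0.041  0.271] tip [ 0.625 -0.037  0.257] handle minz@pl 0.26023355618396077 lip corners z 0.2507401890291028 0.2192598109708972
75 nose [-0.237  0.972] pitch 16 roll 34 tcp [ 0.608 -0.047  0.283] tip [ 0.599 -0.044  0.269] handle minz@pl 0.26951506418695315 lip corners z 0.2528439364076078 0.21715606359239215
90 nose [-0.044  0.999] pitch 23 roll 36 tcp [ 0.583 -0.046  0.297] t
[... 398 characters left out ...]
p corners z 0.25230984231795206 0.2176901576820479
135 nose [0.558 0.83 ] pitch 47 roll 28 tcp [ 0.521 -0.003  0.336] tip [0.513 0.001 0.322] handle minz@pl None lip corners z 0.24989056802713122 0.22010943197286875
150 nose [0.765 0.644] pitch 55 roll 21 tcp [0.51  0.023 0.346] tip [0.501 0.026 0.331] handle minz@pl None lip corners z 0.2465634954107489 0.22343650458925107
165 nose [0.943 0.333] pitch 61 roll 14 tcp [0.504 0.054 0.353] tip [0.496 0.057 0.338] handle minz@pl None lip corners z 0.24255535896936412 0.22744464103063586
180 nose [ 0.992 -0.128] pitch 65 roll 6 tcp [0.507 0.088 0.356] tip [0.499 0.091 0.342] handle minz@pl None lip corners z 0.23813930657769858 0.2318606934223014
```

>>> move_arm --increments '[{"offset": [-0.004,-0.007,0.004],"yaw": 0,"jaw": 255},{"offset": [-0.012,-0.021,0.012],"yaw": 0,"jaw": 255},{"offset": [-0.023,-0.04,0.022],"yaw": 0,"jaw": 255},{"offset": [-0.035,-0.06,0.033],"yaw": 0,"jaw": 255},{"offset": [-0.047,-0.08,0.045],"yaw": 0,"jaw": 255},{"offset": [-0.059,-0.1,0.056],"yaw": 0,"jaw": 255},{"offset": [-0.07,-0.12,0.067],"yaw": 0,"jaw": 255},{"offset": [-0.08,-0.138,0.076],"yaw": 0,"jaw": 255},{"offset": [-0.087,-0.15,0.083],"yaw": 0,"jaw": 255},{"offset": [-0.09,-0.156,0.086],"yaw": 0,"jaw": 255}]'

```text
clock: 14.43
position: [0.5356, -0.2377, 0.3007]
ee_rot: [-0.623, 0.287, 0.099, 0.721]
ft_force: [0.5, 0.4, -3.1]
grip_width: 0.173
```

```bash
python3 go.py .634 -.041 .30
```

```text
offset [ 0.039 -0.009  0.216] dist 0.21994319574095367
[[ 0.816 -0.501  0.29 ]
 [-0.214  0.204  0.955]
 [-0.538 -0.841  0.059]] [ 0.536 -0.238  0.301] [ 0.228  0.659  0.227  1.009 -0.118  2.058  1.718] 0.17276363299633032 14.4333 [ 0.461  0.401 -3.144]
```

```bash
cat > ik.py <<'E'
import numpy as np
from scipy.optimize import least_squares,fsolve
D=[(.625,.2475,.332,1.46,1.35),(.264,.2445,-.498,2.234,1.412),(.282,.5964,-.348,1.39,2.059),(.3257,.629,-.253,1.248,2.058),(.276,.447,-.5,1.82,1.771),(.265,.298,-.497,2.126,1.542),(.485,.234,.454,1.44,1.825),(.685,.164,1.008,.704,2.024),(.590,.044,.856,1.228,1.642),(.595,.125,.776,1.182,1.76),(.586,.301,.659,1.009,2.058)]
D=np.array(D)
def fk(q,p):
    a,b,c=q; h,l1,l2,l3,o=p
    return np.array([l1*np.sin(a)+l2*np.sin(a+b)+l3*np.sin(a+b+c)+o, h+l1*np.cos(a)+l2*np.cos(a+b)+l3*np.cos(a+b+c)])
s=least_squares(lambda p:np.concatenate([fk(d[2:],p)-d[:2] for d in D]),[.35,.4,.4,.2,0.])
P=s.x
def j6(r,z,lean):
    g=lambda q:np.r_[fk([q[0],q[1],np.pi+lean-q[0]-q[1]],P)-[r,z]]
    q,_,ok,_=fsolve(g,[.6,1.1],full_output=1); return q,np.pi+lean-q.sum(),ok==1
if __name__=="__main__":
    print(P,abs(s.fun).max())
    for r in(.45,.5,.55,.6,.635):
        print(r,[(z,l,round(j6(r,z,l)[1],2)) for z in(.25,.29,.33) for l in(.4,.5,.57)])
E
python3 ik.py
```

```text
[0.25478237 0.45111664 0.48035102 0.3241537  0.00926938] 0.006537864158367768
0.45 [(0.25, 0.4, np.float64(1.67)), (0.25, 0.5, np.float64(1.75)), (0.25, 0.57, np.float64(1.82)), (0.29, 0.4, np.float64(1.75)), (0.29, 0.5, np.float64(1.83)), (0.29, 0.57, np.float64(1.89)), (0.33, 0.4, np.float64(1.83)), (0.33, 0.5, np.float64(1.91)), (0.33, 0.57, np.float64(1.97))]
0.5 [(0.25, 0.4, np.float64(1.7)), (0.25, 0.5, np.float64(1.79)), (0.25, 0.57, np.float64(1.86)), (0.29, 0.4, np.float64(1.78)), (0.29, 0.5, np.float64(1.87)), (0.29, 0.57, np.float64(1.93)), (0.33, 0.4, np.float64(1.86)), (0.33, 0.5, np.float64(1.95)), (0.33, 0.57, np.float64(2.01))]
0.55 [(0.25, 0.4, np.float64(1.74)), (0.25, 0.5, np.float64(1.84)), (0.25, 0.57, np.float64(1.91)), (0.29, 0.4, np.float64(1.82)), (0.29, 0.5, np.float64(1.92)), (0.29, 0.57, np.float64(1.99)), (0.33, 0.4, np.float64(1.9)), (0.33, 0.5, np.float64(2.0)), (0.33, 0.57, np.float64(2.07))]
0.6 [(0.25, 0.4, np.float64(1.79)), (0.25, 0.5, np.float64(1.9)), (0.25, 0.57, np.float64(1.98)), (0.29, 0.4, np.float64(1.87)), (0.29, 0.5, np.float64(1.98)), (0.29, 0.57, np.float64(2.06)), (0.33, 0.4, np.float64(1.95)), (0.33, 0.5, np.float64(2.06)), (0.33, 0.57, np.float64(2.14))]
0.635 [(0.25, 0.4, np.float64(1.84)), (0.25, 0.5, np.float64(1.96)), (0.25, 0.57, np.float64(2.04)), (0.29, 0.4, np.float64(1.92)), (0.29, 0.5, np.float64(2.04)), (0.29, 0.57, np.float64(2.12)), (0.33, 0.4, np.float64(2.0)), (0.33, 0.5, np.float64(2.12)), (0.33, 0.57, np.float64(2.21))]
```

>>> move_arm --increments '[{"offset": [0,0,0],"yaw": 4,"jaw": 255},{"offset": [0,0,0],"yaw": 10,"jaw": 255},{"offset": [0,0,0],"yaw": 17,"jaw": 255},{"offset": [0,0,0],"yaw": 24,"jaw": 255},{"offset": [0,0,0],"yaw": 31,"jaw": 255},{"offset": [0,0,0],"yaw": 38,"jaw": 255},{"offset": [0,0,0],"yaw": 45,"jaw": 255},{"offset": [0,0,0],"yaw": 52,"jaw": 255},{"offset": [0,0,0],"yaw": 58,"jaw": 255},{"offset": [0,0,0],"yaw": 60,"jaw": 255}]'

```text
clock: 15.27
position: [0.5349, -0.2375, 0.2998]
ee_rot: [-0.589, 0.611, -0.226, 0.478]
ft_force: [0.2, 0.2, -1.7]
grip_width: 0.171
```

```bash
cat > tgt.py <<'E'
# usage: lipx lipy lipz yaw  -> offsets for the TCP so that after yaw the lip is there
from plan import *
from ik import j6
o=manip.get_obs();T=Ro.from_quat(o["ee_rot"]).as_matrix();p=np.array(o["position"])
l=np.array(list(map(float,sys.argv[1:4])))
def info(T): 
    s=T@S; return "nose",s[:2,0]/np.linalg.norm(s[:2,0]),"pitch %.0f roll %.0f"%(np.degrees(np.arcsin(-s[2,0])),np.degrees(np.arcsin(s[2,1])))
print("now lip",p+T@L,*info(T),"lean %.1f"%np.degrees(np.arccos(-T[2,1])),"tcp",p,"j",np.array(o["joint_pos"]),o["clock"],o["grip_width"])
for y in map(float,sys.argv[4:]):
    T2=T@Ro.from_rotvec([0,np.radians(y),0]).as_matrix();t=l-T2@L
    print(y,"off",T.T@(t-p),"tcp",t,*info(T2),"j6 %.2f"%j6(np.hypot(t[0],t[1]),t[2],np.arccos(-T[2,1]))[1])
E
python3 tgt.py .505 .06 .25 0 10 20; python3 -c "
from h import *
p=cam('top');save(dict(pixels=cv2.resize(p['pixels'][150:330,230:480],(750,540))),'t2.png')"
```

```text
now lip [ 0.476 -0.13   0.263] nose [-0.42   0.907] pitch 10 roll 30 lean 32.9 tcp [ 0.535 -0.238  0.3  ] j [ 0.183  0.666  0.312  1.015 -0.154  2.059  0.695] 15.2667 0.17116914462313806
0.0 off [-0.17   0.036  0.085] tcp [ 0.564 -0.047  0.287] nose [-0.42   0.907] pitch 10 roll 30 j6 2.01
10.0 off [-0.171  0.036  0.068] tcp [ 0.549 -0.051  0.294] nose [-0.296  0.955] pitch 14 roll 33 j6 2.00
20.0 off [-0.175  0.036  0.051] tcp [ 0.535 -0.052  0.303] nose [-0.17   0.985] pitch 19 roll 35 j6 2.00
```

View pics/t2.png

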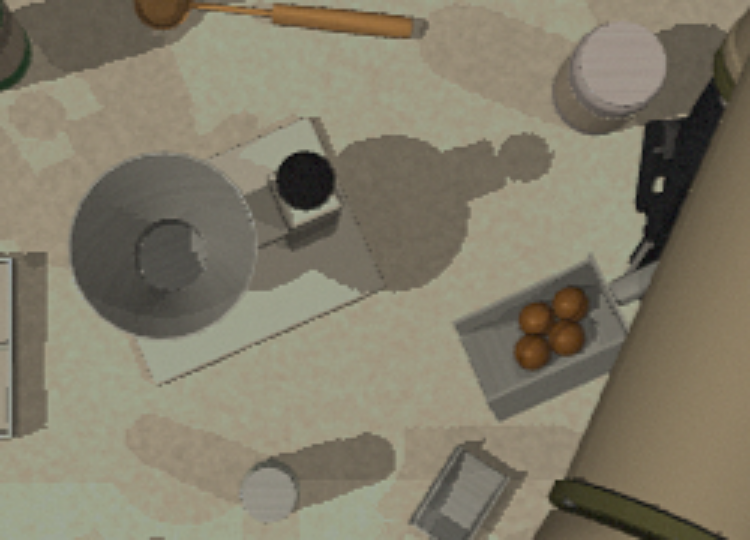

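The top crop shows the scoop at (545,345), with all four walnuts still in it at 30° of roll. The path to the funnel at (165,245) is clear.

>>> move_arm --increments '[{"offset": [-0.008,0.002,0.003],"yaw": 1,"jaw": 255},{"offset": [-0.026,0.005,0.01],"yaw": 2,"jaw": 255},{"offset": [-0.051,0.011,0.02],"yaw": 3,"jaw": 255},{"offset": [-0.077,0.016,0.031],"yaw": 4,"jaw": 255},{"offset": [-0.103,0.022,0.041],"yaw": 6,"jaw": 255},{"offset": [-0.128,0.027,0.051],"yaw": 7,"jaw": 255},{"offset": [-0.15,0.032,0.06],"yaw": 8,"jaw": 255},{"offset": [-0.164,0.035,0.065],"yaw": 9,"jaw": 255},{"offset": [-0.171,0.036,0.068],"yaw": 10,"jaw": 255},{"offset": [-0.171,0.036,0.068],"yaw": 10,"jaw": 255}]'

```text
clock: 16.15
position: [0.5484, -0.0482, 0.2935]
ee_rot: [-0.568, 0.65, -0.275, 0.424]
ft_force: [-0.2, 0.2, -2.6]
grip_width: 0.172
```

```bash
python3 tgt.py .556 .062 .25 0 10 20;python3 tgt.py .555 .064 .242 30 40 50 60 70
```

```text
now lip [0.504 0.063 0.249] nose [-0.301  0.954] pitch 14 roll 33 lean 33.1 tcp [ 0.548 -0.048  0.294] j [-0.079  0.565  0.282  1.177 -0.27   1.985  0.238] 16.15 0.1722126291378163
0.0 off [ 0.001 -0.027  0.045] tcp [ 0.601 -0.049  0.294] nose [-0.301  0.954] pitch 14 roll 33 j6 2.08
10.0 off [-0.    -0.027  0.028] tcp [ 0.586 -0.05   0.303] nose [-0.175  0.985] pitch 18 roll 35 j6 2.07
20.0 off [-0.004 -0.027  0.011] tcp [ 0.572 -0.048  0.312] nose [-0.047  0.999] pitch 23 roll 36 j6 2.07
now lip [0.504 0.063 0.249] nose [-0.301  0.954] pitch 14 roll 33 lean 33.1 tcp [ 0.548 -0.048  0.294] j [-0.079  0.565  0.282  1.177 -0.27   1.985  0.238] 16.15 0.1722126291378163
30.0 off [-0.011 -0.019 -0.001] tcp [ 0.557 -0.042  0.313] nose [0.083 0.997] pitch 28 roll 36 j6 2.05
40.0 off [-0.02  -0.019 -0.015] tcp [ 0.545 -0.035  0.322] nose [0.215 0.977] pitch 34 roll 35 j6 2.05
50.0 off [-0.032 -0.019 -0.028] tcp [ 0.534 -0.025  0.331] nose [0.349 0.937] pitch 39 roll 33 j6 2.06
60.0 off [-0.045 -0.019 -0.038] tcp [ 0.526 -0.013  0.339] nose [0.485 0.874] pitch 45 roll 30 j6 2.06
70.0 off [-0.06  -0.019 -0.045] tcp [0.519 0.001 0.347] nose [0.624 0.781] pitch 50 roll 26 j6 2.07
```

>>> move_arm --increments '[{"offset": [0,-0.012,0.016],"yaw": 2,"jaw": 255},{"offset": [0,-0.023,0.028],"yaw": 6,"jaw": 255},{"offset": [-0.002,-0.025,0.02],"yaw": 13,"jaw": 255},{"offset": [-0.004,-0.025,0.011],"yaw": 20,"jaw": 255},{"offset": [-0.009,-0.022,0.003],"yaw": 27,"jaw": 255},{"offset": [-0.015,-0.019,-0.007],"yaw": 34,"jaw": 255},{"offset": [-0.021,-0.019,-0.016],"yaw": 41,"jaw": 255},{"offset": [-0.029,-0.019,-0.025],"yaw": 48,"jaw": 255},{"offset": [-0.038,-0.019,-0.033],"yaw": 55,"jaw": 255},{"offset": [-0.049,-0.019,-0.04],"yaw": 62,"jaw": 255}]'

```text
clock: 16.98
position: [0.5224, -0.0107, 0.3407]
ee_rot: [-0.344, 0.776, -0.529, 0.025]
ft_force: [0.2, 0.3, -1.8]
grip_width: 0.177
```

```bash
python3 tgt.py .555 .066 .24 0 10 20 30; python3 -c "
from h import *
p=cam('scene');save(dict(pixels=cv2.resize(p['pixels'][130:330,230:480],(750,600))),'s3.png')"
```

```text
now lip [0.554 0.063 0.242] nose [0.517 0.856] pitch 46 roll 29 lean 33.1 tcp [ 0.522 -0.011  0.341] j [-0.253  0.493  0.46   1.215 -0.338  2.046 -0.866] 16.9833 0.17691870430228865
0.0 off [-0.003  0.001 -0.001] tcp [ 0.524 -0.008  0.339] nose [0.517 0.856] pitch 46 roll 29 j6 2.06
10.0 off [-0.004  0.001 -0.018] tcp [0.518 0.006 0.346] nose [0.657 0.754] pitch 51 roll 25 j6 2.07
20.0 off [-0.008  0.001 -0.034] tcp [0.514 0.022 0.352] nose [0.794 0.608] pitch 56 roll 20 j6 2.08
30.0 off [-0.015  0.001 -0.05 ] tcp [0.513 0.038 0.357] nose [0.916 0.402] pitch 60 roll 15 j6 2.09
```

View pics/s3.png

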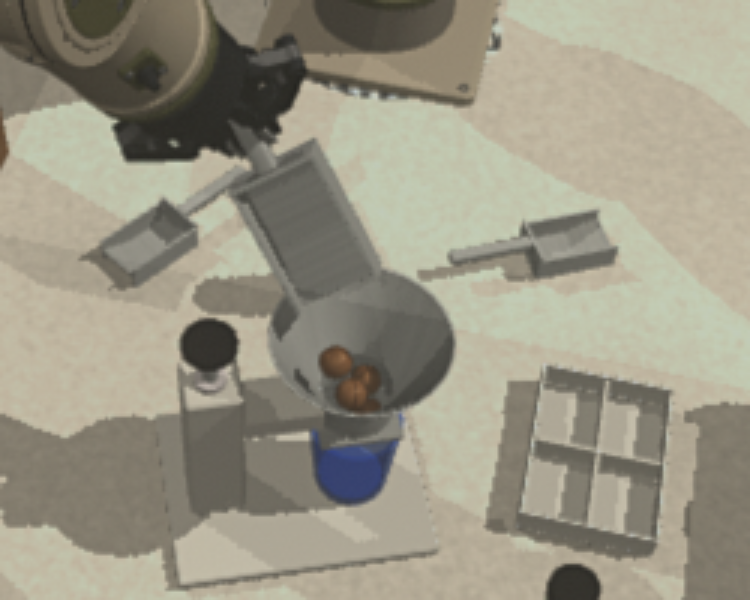

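All four walnuts are in the funnel, around (355,385), and the scoop is empty. Next I'll put it back where it was.

```bash
python3 go.py .443 -.14 .34;python3 go.py .506 -.309 .20
```

```text
offset [0.133 0.015 0.076] dist 0.15364585147727652
[[-0.765 -0.506  0.398]
 [-0.554  0.204 -0.807]
 [ 0.327 -0.838 -0.437]] [ 0.522 -0.008  0.342] [-0.256  0.491  0.459  1.214 -0.34   2.046 -0.878] 0.17146771291876253 17.0333 [ 0.156  1.711 -0.639]
offset [0.133 0.066 0.298] dist 0.3329826045969451
[[-0.765 -0.506  0.398]
 [-0.554  0.204 -0.807]
 [ 0.327 -0.838 -0.437]] [ 0.522 -0.008  0.342] [-0.256  0.491  0.459  1.214 -0.34   2.046 -0.878] 0.17146771291876253 17.0333 [ 0.156  1.711 -0.639]
```

>>> move_arm --increments '[{"offset": [0.03,0.003,0.017],"yaw": 0,"jaw": 255},{"offset": [0.06,0.006,0.034],"yaw": 0,"jaw": 255},{"offset": [0.09,0.01,0.051],"yaw": -3,"jaw": 255},{"offset": [0.12,0.013,0.068],"yaw": -10,"jaw": 255},{"offset": [0.133,0.02,0.1],"yaw": -17,"jaw": 255},{"offset": [0.133,0.027,0.135],"yaw": -24,"jaw": 255},{"offset": [0.133,0.035,0.17],"yaw": -31,"jaw": 255},{"offset": [0.133,0.043,0.205],"yaw": -38,"jaw": 255},{"offset": [0.133,0.05,0.24],"yaw": -45,"jaw": 255},{"offset": [0.133,0.055,0.26],"yaw": -52,"jaw": 255}]'

```text
clock: 17.87
position: [0.4946, -0.2842, 0.2227]
ee_rot: [-0.541, 0.687, -0.323, 0.362]
ft_force: [-0.4, -0.4, -2.1]
grip_width: 0.174
```

```bash
python3 go.py .506 -.309 .11;python3 tgt.py .384 -.274 .1 -70 -75 -80
```

```text
offset [0.039 0.083 0.071] dist 0.11592743490063406
[[-0.152 -0.509  0.847]
 [-0.977  0.206 -0.052]
 [-0.148 -0.836 -0.529]] [ 0.495 -0.284  0.223] [ 0.211  0.671  0.362  1.184 -0.13   1.898  0.449] 0.1742167178511926 17.8667 [-0.442 -0.433 -2.106]
now lip [ 0.465 -0.172  0.17 ] nose [-0.171  0.985] pitch 18 roll 35 lean 33.3 tcp [ 0.495 -0.284  0.223] j [ 0.211  0.671  0.362  1.184 -0.13   1.898  0.449] 17.8667 0.1742167178511926
-70.0 off [0.055 0.079 0.063] tcp [ 0.5   -0.325  0.115] nose [-0.909  0.417] pitch -1 roll 6 j6 1.76
-75.0 off [0.047 0.079 0.066] tcp [ 0.503 -0.317  0.115] nose [-0.937  0.349] pitch -1 roll 3 j6 1.75
-80.0 off [0.039 0.079 0.067] tcp [ 0.505 -0.309  0.116] nose [-0.96  0.28] pitch -0 roll 0 j6 1.75
```

>>> move_arm --increments '[{"offset": [0.002,0.002,0.003],"yaw": -7,"jaw": 255},{"offset": [0.006,0.005,0.008],"yaw": -14,"jaw": 255},{"offset": [0.01,0.01,0.015],"yaw": -21,"jaw": 255},{"offset": [0.015,0.017,0.022],"yaw": -28,"jaw": 255},{"offset": [0.02,0.025,0.03],"yaw": -35,"jaw": 255},{"offset": [0.025,0.034,0.038],"yaw": -42,"jaw": 255},{"offset": [0.03,0.044,0.047],"yaw": -49,"jaw": 255},{"offset": [0.034,0.055,0.055],"yaw": -56,"jaw": 255},{"offset": [0.037,0.066,0.063],"yaw": -63,"jaw": 255},{"offset": [0.039,0.077,0.07],"yaw": -70,"jaw": 255}]'

```text
clock: 18.7
position: [0.5077, -0.3113, 0.114]
ee_rot: [-0.628, 0.352, 0.049, 0.692]
ft_force: [0.7, -0.2, -2.2]
grip_width: 0.175
```

```bash
python3 go.py .506 -.309 .045; python3 go.py .506 -.309 .034;python3 tgt.py .384 -.274 .017 -8 -10 -12
```

```text
offset [0.036 0.059 0.004] dist 0.06907616758652775
[[ 0.747 -0.51   0.426]
 [-0.374  0.207  0.904]
 [-0.549 -0.835 -0.036]] [ 0.508 -0.311  0.114] [ 0.404  0.792  0.083  1.176 -0.007  1.757  1.601] 0.17480758361628015 18.7 [ 0.716 -0.185 -2.205]
offset [0.042 0.068 0.004] dist 0.08006794909122529
[[ 0.747 -0.51   0.426]
 [-0.374  0.207  0.904]
 [-0.549 -0.835 -0.036]] [ 0.508 -0.311  0.114] [ 0.404  0.792  0.083  1.176 -0.007  1.757  1.601] 0.17480758361628015 18.7 [ 0.716 -0.185 -2.205]
now lip [ 0.392 -0.261  0.099] nose [-0.912  0.41 ] pitch -1 roll 5 lean 33.4 tcp [ 0.508 -0.311  0.114] j [ 0.404  0.792  0.083  1.176 -0.007  1.757  1.601] 18.7 0.17480758361628015
-8.0 off [0.043 0.07  0.001] tcp [ 0.505 -0.312  0.032] nose [-0.954  0.3  ] pitch -1 roll 1 j6 1.63
-10.0 off [0.042 0.07  0.005] tcp [ 0.506 -0.308  0.033] nose [-0.962  0.272] pitch -1 roll -0 j6 1.63
-12.0 off [0.041 0.07  0.008] tcp [ 0.507 -0.305  0.033] nose [-0.97   0.244] pitch -0 roll -1 j6 1.63
```

>>> move_arm --increments '[{"offset": [0.01,0.017,0.001],"yaw": -5,"jaw": 255},{"offset": [0.02,0.033,0.002],"yaw": -10,"jaw": 255},{"offset": [0.03,0.048,0.003],"yaw": -10,"jaw": 255},{"offset": [0.036,0.059,0.004],"yaw": -10,"jaw": 255},{"offset": [0.04,0.064,0.004],"yaw": -10,"jaw": 255},{"offset": [0.042,0.068,0.004],"yaw": -10,"jaw": 255},{"offset": [0.042,0.068,0.004],"yaw": -10,"jaw": 255},{"offset": [0.042,0.068,0.004],"yaw": -10,"jaw": 255}]'

```text
clock: 19.37
position: [0.5064, -0.3097, 0.0348]
ee_rot: [-0.621, 0.29, 0.103, 0.72]
ft_force: [0.6, -0.7, -2.0]
grip_width: 0.169
```

```bash
python3 go.py .506 -.309 .034
```

```text
offset [-0.     0.001  0.001] dist 0.0011273082876392302
[[ 0.81  -0.51   0.289]
 [-0.211  0.206  0.955]
 [-0.546 -0.835  0.059]] [ 0.506 -0.31   0.035] [0.428 0.87  0.039 1.216 0.013 1.637 1.754] 0.169351850367618 19.3667 [ 0.576 -0.709 -1.994]
```

>>> move_arm --increments '[{"offset": [0.001,0.002,0],"yaw": 0,"jaw": 255},{"offset": [0.001,0.002,0],"yaw": 0,"jaw": 160},{"offset": [0.001,0.002,0],"yaw": 0,"jaw": 100},{"offset": [0.001,0.002,0],"yaw": 0,"jaw": 60},{"offset": [0.001,0.002,0],"yaw": 0,"jaw": 60},{"offset": [0.001,0.002,0],"yaw": 0,"jaw": 60}]'

```text
clock: 19.87
position: [0.5062, -0.3096, 0.0327]
ee_rot: [-0.621, 0.29, 0.103, 0.72]
ft_force: [0.3, 0.5, -0.3]
grip_width: 0.764
```

>>> move_arm --increments '[{"offset": [0,-0.015,0],"yaw": 0,"jaw": 60},{"offset": [0,-0.04,0],"yaw": 0,"jaw": 60},{"offset": [0,-0.07,0],"yaw": 0,"jaw": 60},{"offset": [0,-0.1,0],"yaw": 0,"jaw": 60},{"offset": [0,-0.13,0],"yaw": 0,"jaw": 60},{"offset": [0,-0.13,0],"yaw": 0,"jaw": 60}]'

```text
clock: 20.37
position: [0.5755, -0.3375, 0.1463]
ee_rot: [-0.623, 0.288, 0.101, 0.72]
ft_force: [0.3, -0.0, 0.6]
grip_width: 0.764
```

```bash
python3 go.py .55 -.15 .33; python3 -c "
from h import *
p=cam('wrist');save(dict(pixels=p['pixels'][:400]),'w4.png')
for n in('scoop_lip','scoop_grip'):
  for e in manip.spot_point(p,n)[:2]: print(n,e['confidence'],e['centre'],w(p,*e['centre']))
"
```

```text
offset [-0.16  -0.103  0.183] dist 0.26369648166094406
[[ 0.814 -0.504  0.288]
 [-0.213  0.203  0.956]
 [-0.54  -0.84   0.058]] [ 0.576 -0.337  0.146] [0.421 0.941 0.055 0.844 0.001 1.93  1.762] 0.7637715028390564 20.3667 [ 0.277 -0.013  0.566]
scoop_lip 0.87 [315.3, 98.6] [ 0.38131629 -0.27476628  0.01749753]
scoop_lip 0.65 [435.0, 96.5] [ 0.40339154 -0.16423082  0.01263712]
scoop_grip 0.79 [316.3, 232.0] [ 0.50652365 -0.31251632  0.04020405]
scoop_grip 0.76 [455.9, 9.1] [ 0.32901519 -0.12035077  0.02978462]
```

View pics/w4.png

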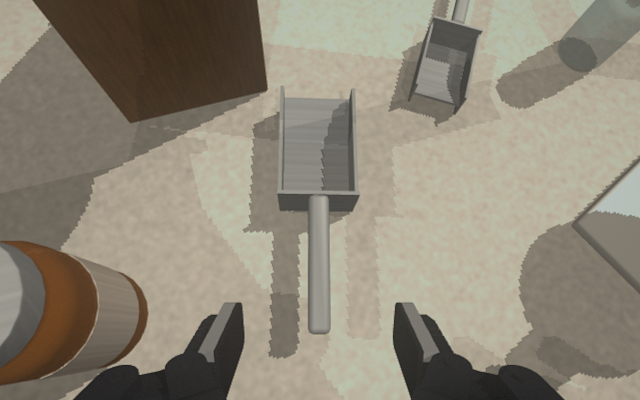

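>>> move_arm --increments '[{"offset": [-0.02,-0.025,0.02],"yaw": 0,"jaw": 255},{"offset": [-0.035,-0.04,0.05],"yaw": 0,"jaw": 255},{"offset": [-0.05,-0.05,0.085],"yaw": 0,"jaw": 255},{"offset": [-0.065,-0.06,0.12],"yaw": 0,"jaw": 255},{"offset": [-0.08,-0.07,0.155],"yaw": 0,"jaw": 255},{"offset": [-0.09,-0.075,0.19],"yaw": 0,"jaw": 255},{"offset": [-0.1,-0.079,0.225],"yaw": 0,"jaw": 255},{"offset": [-0.108,-0.079,0.258],"yaw": 0,"jaw": 255},{"offset": [-0.113,-0.079,0.282],"yaw": 0,"jaw": 255},{"offset": [-0.113,-0.079,0.282],"yaw": 0,"jaw": 255}]' --squeeze 60

```text
clock: 21.35
position: [0.6026, -0.0527, 0.2856]
ee_rot: [-0.621, 0.288, 0.107, 0.721]
ft_force: [0.4, -0.1, 0.0]
grip_width: 0.004
```

```bash
python3 go.py .609 -.017 .255; python3 -c "
from h import *
p=cam('scene');save(dict(pixels=cv2.resize(p['pixels'][130:330,230:430],(600,600))),'s5.png')"
```

```text
offset [0.015 0.03  0.034] dist 0.04749132941667243
[[ 0.812 -0.511  0.282]
 [-0.203  0.206  0.957]
 [-0.548 -0.834  0.063]] [ 0.603 -0.053  0.286] [ 0.111  0.701 -0.029  0.957 -0.162  2.04   1.354] 0.003830009910940353 21.35 [ 0.398 -0.072  0.024]
```

View pics/s5.png

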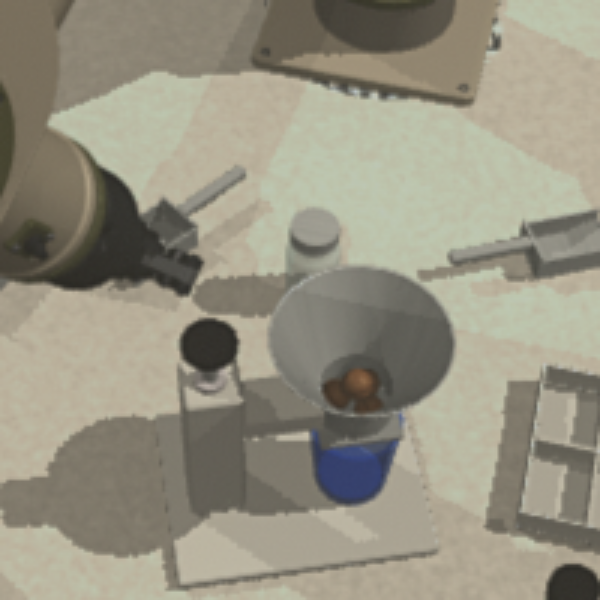

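>>> move_arm --increments '[{"offset": [0.01,0.018,0.022],"yaw": 0,"jaw": 255},{"offset": [0.015,0.03,0.034],"yaw": 0,"jaw": 255},{"offset": [0.015,0.03,0.034],"yaw": 0,"jaw": 255},{"offset": [0.02,0.038,0.033],"yaw": 0,"jaw": 255},{"offset": [0.025,0.046,0.033],"yaw": 0,"jaw": 255},{"offset": [0.031,0.055,0.032],"yaw": 0,"jaw": 255},{"offset": [0.036,0.062,0.032],"yaw": 0,"jaw": 255},{"offset": [0.039,0.066,0.031],"yaw": 0,"jaw": 255},{"offset": [0.039,0.066,0.031],"yaw": 0,"jaw": 255}]'

```text
clock: 22.15
position: [0.6084, -0.0223, 0.2109]
ee_rot: [-0.621, 0.29, 0.106, 0.721]
ft_force: [-2.4, 1.1, 10.3]
grip_width: -0.001
```

```bash
python3 go.py .609 -.017 .205; python3 -c "
from h import *
p=cam('scene');K=p['intrinsics']
for n in('plunger_top',):
  for e in manip.spot_point(p,n)[:2]: print(n,e['confidence'],e['centre'],w(p,*e['centre']))
save(dict(pixels=cv2.resize(p['pixels'][130:330,230:430],(600,600))),'s6.png')"
```

```text
offset [0.003 0.006 0.005] dist 0.007946659621738532
[[ 0.81  -0.512  0.286]
 [-0.208  0.206  0.956]
 [-0.549 -0.834  0.061]] [ 0.608 -0.022  0.211] [ 0.079  0.737 -0.04   1.054 -0.169  1.903  1.329] -0.0010942723040295013 22.15 [-2.386  1.141 10.317]
plunger_top 0.63 [298.6, 252.8] [ 0.66593997 -0.00266372  0.26490881]
```

View pics/s6.png

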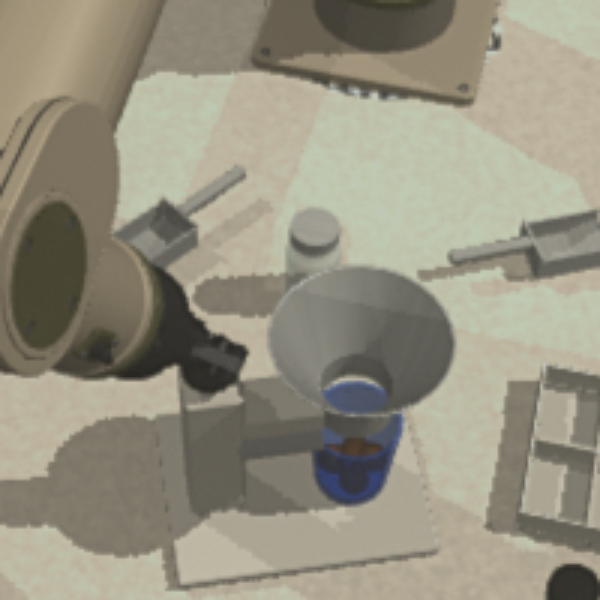

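The gate is open, and the walnuts show in the blue jar at (355,450). I'll push a little further to be sure it's on the stop, and hold.

>>> move_arm --increments '[{"offset": [0.003,0.005,0],"yaw": 0,"jaw": 255},{"offset": [0.004,0.007,0],"yaw": 0,"jaw": 255},{"offset": [0.004,0.007,0],"yaw": 0,"jaw": 255},{"offset": [0.004,0.007,0],"yaw": 0,"jaw": 255},{"offset": [0.004,0.007,0],"yaw": 0,"jaw": 255},{"offset": [0.004,0.007,0],"yaw": 0,"jaw": 255},{"offset": [0.004,0.007,0],"yaw": 0,"jaw": 255},{"offset": [0.004,0.007,0],"yaw": 0,"jaw": 255}]'

```text
clock: 22.92
position: [0.6083, -0.0224, 0.2097]
ee_rot: [-0.62, 0.288, 0.104, 0.722]
ft_force: [-2.9, 0.9, 40.1]
grip_width: 0.002
```

The force rose to 40 N with no further travel, so that is the stop. Releasing gently.

>>> move_arm --increments '[{"offset": [-0.003,-0.005,0],"yaw": 0,"jaw": 255},{"offset": [-0.008,-0.013,0.001],"yaw": 0,"jaw": 255},{"offset": [-0.014,-0.021,0.001],"yaw": 0,"jaw": 255},{"offset": [-0.02,-0.03,0.002],"yaw": 0,"jaw": 255},{"offset": [-0.028,-0.042,0.003],"yaw": 0,"jaw": 255},{"offset": [-0.034,-0.05,-0.02],"yaw": 0,"jaw": 255},{"offset": [-0.034,-0.05,-0.055],"yaw": 0,"jaw": 255},{"offset": [-0.034,-0.05,-0.09],"yaw": 0,"jaw": 255},{"offset": [-0.034,-0.05,-0.12],"yaw": 0,"jaw": 255},{"offset": [-0.034,-0.05,-0.12],"yaw": 0,"jaw": 255}]'

```text
clock: 23.75
position: [0.5692, -0.149, 0.2618]
ee_rot: [-0.621, 0.292, 0.101, 0.72]
ft_force: [-0.1, -1.0, -0.1]
grip_width: 0.004
```

```bash
python3 go.py .6 -.14 .28; python3 -c "
from h import *
p=cam('scene');q=cam('top')
for c in(p,q):
 for n in('plunger_top','walnut0','jar','scoop','preserve','carton','can','salt'):
  for e in manip.spot_point(c,n)[:4]:
   if e['confidence']>.4: print(n,round(e['confidence'],2),np.round(e['centre']),np.round(w(c,*e['centre']),3))
a=cv2.resize(p['pixels'][200:320,270:370],(400,480));b=cv2.resize(q['pixels'][180:330,220:480],(400,231))
im=np.zeros((480,800,3),np.uint8);im[:,:400]=a;im[:231,400:]=b;im[240:,400:]=cv2.resize(p['pixels'],(400,240));save(dict(pixels=im),'f7.png')"
```

```text
offset [ 0.013 -0.029  0.019] dist 0.036944121970396156
[[ 0.809 -0.508  0.296]
 [-0.218  0.209  0.953]
 [-0.546 -0.836  0.058]] [ 0.569 -0.149  0.262] [ 0.224  0.675  0.006  1.047 -0.1    1.993  1.503] 0.003630650276719627 23.75 [-0.103 -0.986 -0.114]
plunger_top 0.53 [298. 246.] [ 0.618 -0.02   0.214]
jar 0.77 [343. 288.] [0.605 0.082 0.067]
scoop 0.78 [216. 220.] [ 0.445 -0.306  0.002]
scoop 0.71 [283. 211.] [ 0.366 -0.138 -0.002]
scoop 0.64 [413. 215.] [ 0.288  0.213 -0.   ]
preserve 0.87 [141. 225.] [ 0.545 -0.465  0.052]
can 0.84 [190. 312.] [ 0.747 -0.243  0.053]
salt 0.84 [333. 227.] [0.531 0.037 0.19 ]
plunger_top 0.54 [332. 214.] [ 0.6   -0.019  0.219]
scoop 0.82 [237. 353.] [ 0.283  0.218 -0.   ]
scoop 0.66 [331. 207.] [ 0.615 -0.016  0.22 ]
scoop 0.65 [382. 323.] [ 0.357 -0.143  0.005]
preserve 0.79 [517. 260.] [ 0.51  -0.455  0.082]
carton 0.7 [478. 342.] [ 0.334 -0.32   0.201]
salt 0.8 [318. 310.] [0.395 0.014 0.096]
```

View pics/f7.png

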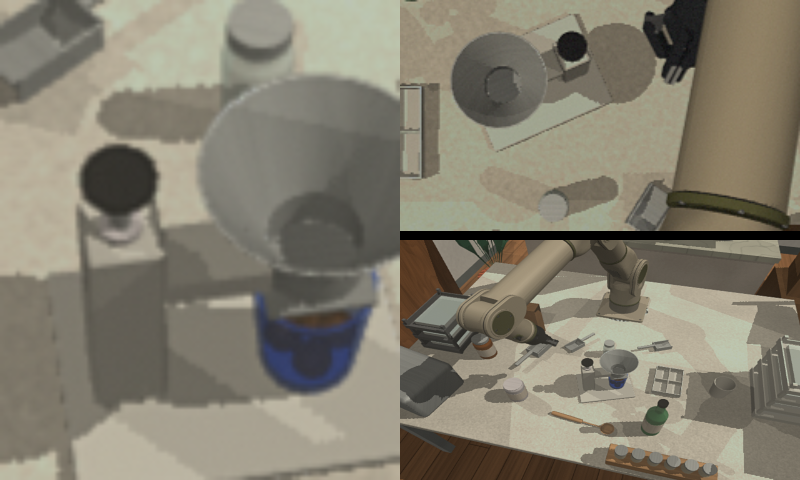

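The funnel and throat are empty, the plunger is back up (top at z≈0.22), the jar holds the nuts and the arm touches nothing. Handing in.

```bash
python3 -c "
from workcell import manip
print(manip.hand_in(), manip.get_obs()['clock'])"
```

```text
the job is handed in; nothing more can be done
the job is handed in; nothing more can be done
```

The job is handed in. All four walnuts went from the scoop into the funnel, and one press of the plunger dropped them into the blue jar. The robot reports no verdict. The clock read about 24 s of the 69 s allowed just before the last pictures.

- **Pour:** The moves offer no pitch command, so I pushed the arm against its inner reach limit to lean the gripper about 33°. Turning it about the fingers' own axis over the funnel then tipped the scoop.
- **Scoop:** It is back flat in its original place and let go. The wrist camera put the lip and grip at about their nominal heights.
- **Plunger:** The force rose to 40 N with no further travel at the stop, so it was fully down. After release its top was back at about 0.22 m.
- **Final pictures:** The funnel and throat were empty, nuts showed in the jar under the spout, and the gripper was clear of everything.
- **Bystanders:** I re-measured the preserve jar, can, carton and salt jar, and they stood where they started. The last scene picture shows the tray, cup, oil bottle and spoon in place by eye only.

**Checks that fell short:** I could not count the walnuts individually through the blue glass; four in the jar follows from all four having been seen in the funnel and the throat then being empty. In the last scene view the network also put "salt" on the funnel rim, which was a misdetection; the top view showed the salt jar in place.

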